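# Find the stall chest's free flap and push it open

## Robot

A 6-joint arm with a two-finger parallel gripper is mounted at the origin on the work surface. World frame = base frame: x ahead of the robot, y to its left, z up, the work surface at z = 0. Lengths are in mm, angles in rad, forces in N, time in s.
With the tool pointing down it reaches from about 375 to 750 mm from the base axis. Payload 9 kg.
Tool frame: the origin (TCP) lies at the very end of the fingers, on their centre line; the grasp point (between the pads) lies 19 mm behind it; z points along the fingers, y is the line along which they close (so a half turn about z gives the same grasp; the last joint's range is limited). The gripper opens to 85 mm and grips with 20 to 120 N. Pads are 22 mm wide; open, the fingers measure 114 mm over their backs; the gripper's body (76 mm by 85 mm) begins 54 mm behind the grasp point. The pads swing forward as they close: fully open they stand 13 mm farther back than shut.
Start: joints at [-1.498, 0.104, 0.097, 1.564, 0, 1.353], TCP at [172.041, -574.838, 231.331] pointing down, gripper open.
Joint ranges: [-2.99, 2.99], [-0.84, 1.86], [-1.1, 1.16], [-1.84, 2.11], [-1.51, 1.56], [-3.14, 3.14]. Speed limits (rad/s): [2.22, 2.22, 2.57, 3.14, 3.14, 3.14].

## Interface

Orientations are given as a unit quaternion [x, y, z, w].
In Python, from cell import r gives the robot as it stands. The module is installed in compiled form; this text tells all that it offers.
- The arm moves only by the tool drive_tool, never from a script. Its argument "increments" is a list of rows, each a list of 4 numbers: the shift along the tool's x, y, z in mm, then the turn about the tool's z in rad. A call has 1 to 8 rows; each row is the pose to reach, as a shift and turn from the pose commanded when the call began, along the tool's axes at that moment; what a row does not reach only later rows make up. A row lasts 1/8 s, in which the tool goes at most 62.5 mm and 10.7 degrees, less where a joint would pass 70% of its speed; a pose out of reach is approached as far as the arm can. A call with a gripper value outside its range is refused whole. "hand" is the opening, from -1 (shut) to 1 (fully open), set as the call begins (left out, the last holds). The fingers move at their own pace and stop on an object; "squeeze" is the grip in N (left out, the last holds). Time passes only in rows, so rows that repeat a pose let the fingers close. It gives the time, the measured TCP pose, the force, the opening and the grip force at its end, in the units of the state.
- r.state(): the state, without advancing time (a new reading comes with each control period).
- r.grab_frame(name): name is "side" or "top" or "wrist"; returns (picture, depth): 400x640x3 uint8, red, green, blue; 400x640 float32, mm along the optical axis (not along the pixel's ray), 0 where there is no reading.
- r.camera_model(name): a dict with "K" (3x3 intrinsics, pixels), "R" (3x3) and "t" (3): a world point X has camera coordinates R X + t. Camera axes: x right, y down, z forward; pixel columns grow to the right and rows downward; lengths in mm; the calibration is good to about 2 mm. A picture is of the moment at which its call begins: read the wrist's pose just before it. camera_model takes no time and is no camera call; for the wrist camera it gives the pose at the moment of the call.
- r.job_done(): hands the job in; it is judged then, once.
Trained networks look in the newest picture that a camera, given by its name, has taken for a name from the list of things; names that differ only in an ending like _2 or _b are one class to them, and where a whole thing is asked for, a point or a joint stands for the part that bears it (a point fixed in the world has none). Each returns a list of dicts, best first, with "score" (0 to 1); they miss things now and then, are a little off and sometimes report something else, mostly with a low value. They report only what shows in the picture. A call takes as long as a camera call.
- r.search_frame(camera, target): "centre" ([column, row] in pixels, amid what is visible of it).
- r.masks_of(camera, target): "region" (400x640 bool, what is visible of it) and "centre" ([column, row] in pixels, amid what is visible of it).
The state is a dict: "time": time; "joint_pos": joint angles; "joint_vel": joint speeds; "tau": joint torques, N m; "position": TCP position; "ee_rot": TCP orientation; "contact_force": force on the tool from outside, world axes, zero at the start; "ft_torque": the same for the moment, N m; "opening": opening from 0.0 (shut) to 1.0 (fully open); "grasp_force": force on a finger pad.
Only numpy, scipy, OpenCV 4.12 (cv2) and the standard library are available. Lean on these libraries where they do the work, as an engineer would, in place of code of your own. Each camera call takes 0.05 s, during which the arm holds its last target. There are 200 camera calls.

## Task

Three of the four identical flaps in the top of the chest are blocked from below and one is free to rock. Press with the fingertips on the flaps' red rings to find the one that rocks, then push that one wide open and leave it open. Leave the turned wooden pieces around them where they stand.

Things in the scene. Friction and masses are not known exactly. Their poses are not given: they have to be found in the camera images.
- chest: low dark wooden chest fixed to the counter, 226 (x) x 364 (y) x 100 mm high, four identical pale flaps side by side in its top, flush with the frame; a dark ledge 80 mm wide along the far side, also 100 mm high. Three compartments hold a tall block right under the flap, one only a 12 mm thing; which differs each run. Origin on the counter under the middle of the row; x away from the robot, y left along it, z up
- flap_a (a joint): tilt of the rightmost (chest y = -129 mm) flap: 0 = shut, level; grows as its far part (red ring) is pushed down into the chest and its near edge rises; stop at 1.0 rad. Over a block it gives under 2 mm; the free flap starts to turn at about 2 N on the ring and stays where it is left
- flap_a_spot (a point): centre of that flap's red ring (22 mm across), on its top face, 100 mm above the counter when shut. The flap is 120 (x) x 70 (y) x 8 mm and turns on a level pivot along y (brass dots), 45 mm nearer the robot than this point; its far edge is 35 mm beyond this point, the space under it 82 mm deep. Axes as the chest's when shut; moves with the flap
- flap_b (a joint): tilt of the second from the right (y = -43 mm) flap: 0 = shut, level; grows as its far part (red ring) is pushed down into the chest and its near edge rises; stop at 1.0 rad. Over a block it gives under 2 mm; the free flap starts to turn at about 2 N on the ring and stays where it is left
- flap_b_spot (a point): centre of that flap's red ring (22 mm across), on its top face, 100 mm above the counter when shut. The flap is 120 (x) x 70 (y) x 8 mm and turns on a level pivot along y (brass dots), 45 mm nearer the robot than this point; its far edge is 35 mm beyond this point, the space under it 82 mm deep. Axes as the chest's when shut; moves with the flap
- flap_c (a joint): tilt of the second from the left (y = +43 mm) flap: 0 = shut, level; grows as its far part (red ring) is pushed down into the chest and its near edge rises; stop at 1.0 rad. Over a block it gives under 2 mm; the free flap starts to turn at about 2 N on the ring and stays where it is left
- flap_c_spot (a point): centre of that flap's red ring (22 mm across), on its top face, 100 mm above the counter when shut. The flap is 120 (x) x 70 (y) x 8 mm and turns on a level pivot along y (brass dots), 45 mm nearer the robot than this point; its far edge is 35 mm beyond this point, the space under it 82 mm deep. Axes as the chest's when shut; moves with the flap
- flap_d (a joint): tilt of the leftmost (y = +129 mm) flap: 0 = shut, level; grows as its far part (red ring) is pushed down into the chest and its near edge rises; stop at 1.0 rad. Over a block it gives under 2 mm; the free flap starts to turn at about 2 N on the ring and stays where it is left
- flap_d_spot (a point): centre of that flap's red ring (22 mm across), on its top face, 100 mm above the counter when shut. The flap is 120 (x) x 70 (y) x 8 mm and turns on a level pivot along y (brass dots), 45 mm nearer the robot than this point; its far edge is 35 mm beyond this point, the space under it 82 mm deep. Axes as the chest's when shut; moves with the flap
- fir: turned wooden fir tree on the counter beyond the chest's left end, 92 mm high, 60 mm across; origin at the centre of its underside, z up. Leave it alone
- dish: turned wooden bowl on the counter beyond the chest's right end, 35 mm high, 90 mm across; origin at the centre of its underside, z up. Leave it alone
- pawn: small turned wooden pawn standing on the chest's far ledge, 34 mm high, 24 mm across; origin at the centre of its underside, z up. Leave it alone
- yoyo: red and pale wooden yo-yo lying flat on the chest's far ledge, 24 mm high, 36 mm across; origin at the centre of its underside, z up. Leave it alone

How it is judged (in metres and radians):
On the way:
1. the free flap rocks under the fingers (((value of joint flap_a above 0.08 rad and contact force between the fingers and flap_a above 0.3 N) or (value of joint flap_b above 0.08 rad and contact force between the fingers and flap_b above 0.3 N) or (value of joint flap_c above 0.08 rad and contact force between the fingers and flap_c above 0.3 N) or (value of joint flap_d above 0.08 rad and contact force between the fingers and flap_d above 0.3 N))), for 0.02 s.
At the end, for the whole second after the job is handed in: the free flap stands open by more than 0.7 rad (40 deg) and at rest, with the robot clear of it; the fir, dish, pawn and yo-yo are within 30 mm of where they started (((value of joint flap_a above 0.7 rad and velocity of joint flap_a below 0.05 rad/s) or (value of joint flap_b above 0.7 rad and velocity of joint flap_b below 0.05 rad/s) or (value of joint flap_c above 0.7 rad and velocity of joint flap_c below 0.05 rad/s) or (value of joint flap_d above 0.7 rad and velocity of joint flap_d below 0.05 rad/s)) and distance of each of fir, dish, pawn, yoyo from where it was at the start of the episode below 0.03 m); the robot touches nothing.
It fails at once if a turned piece was lifted, carried or pushed away (over 30 mm) (distance of any of fir, dish, pawn, yoyo from where it was at the start of the episode above 0.03 m).
It also fails if it takes over 61 s, if anything falls off the work surface, if the arm or the gripper's body presses on something with over 40 N, if the wrist force passes 120 N, or if a joint passes its speed limit or range.

## Working session

There is one attempt and no reset: what is moved stays moved. The work goes in short steps, Python scripts to look and compute and a tool call to move; the robot and the scene stay as the last step left them, time stands still between calls to the robot, and variables do not carry over. Pictures are saved under pics/ and viewed, at most 10 in all, crops included, and the job is handed in when it is done.

Besides the shell and the picture viewer there is one more tool, called after "Call:" as name(argument=value, ...), one argument or row to a line, values as JSON. drive_tool: Moves the arm, as the interface text tells. Its arguments: {"type":"object","properties":{"increments":{"type":"array"},"hand":{"type":"number"},"squeeze":{"type":"number"}},"required":["increments"]}

```bash
mkdir -p pics
cat > h.py <<'E'
from cell import r
import numpy as np, cv2
def world(cam,px,depth,m=None,win=2):
    m=m or r.camera_model(cam); c,w=int(round(px[0])),int(round(px[1]))
    d=depth[w-win:w+win+1,c-win:c+win+1]; d=np.median(d[d>0])
    p=np.linalg.inv(m["K"])@np.array([px[0],px[1],1])*d
    return m["R"].T@(p-m["t"])
E
python3 - <<'E'
from h import *
s=r.state(); print(s["position"],s["ee_rot"],s["contact_force"])
im,d=r.grab_frame("top"); cv2.imwrite("pics/top.png",im[:,:,::-1])
for n in ["flap_a_spot","fir","dish","pawn","yoyo"]:
    for x in r.search_frame("top",n)[:5]: print(n,round(x["score"],2),np.round(x["centre"]),np.round(world("top",x["centre"],d)))
E
```

```text
[ 172.00613196 -574.44344805  230.50892515] [ 9.89450805e-01  1.44867563e-01  5.58872727e-05 -7.00228559e-04] [ 0.48739022 -1.04931055 -0.32643824]
flap_a_spot 0.74 [350. 252.] [471. -26. 102.]
fir 0.8 [182. 245.] [493. 349.  55.]
dish 0.81 [408. 280.] [ 413. -164.    6.]
pawn 0.59 [234. 196.] [588. 221. 134.]
yoyo 0.78 [348. 198.] [583. -23. 126.]
```

View pics/top.png

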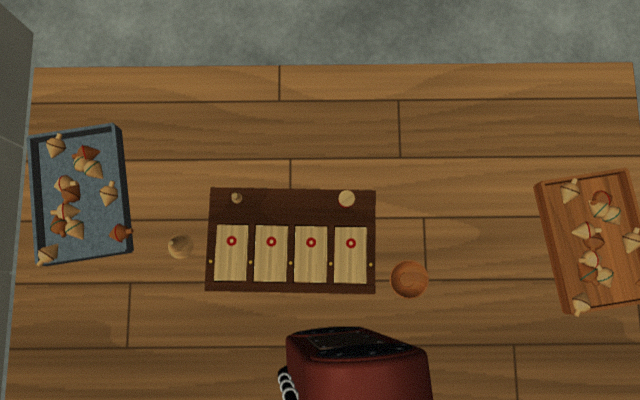

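The top view shows the chest with the rings at about (232,241), (271,242), (311,243) and (351,243). The fir is at (180,246), the dish at (409,279), the pawn at (237,198) and the yo-yo at (346,199). I'll now locate the rings by colour.

Run:
```python
from h import *
from scipy.spatial.transform import Rotation as R
im,d=r.grab_frame("top")
h=cv2.cvtColor(im,cv2.COLOR_RGB2HSV)
m=(((h[...,0]<8)|(h[...,0]>172))&(h[...,1]>150)&(h[...,2]>90)).astype(np.uint8); m[:225]=0;m[262:]=0;m[:,:215]=0;m[:,370:]=0
m=cv2.dilate(m,np.ones((3,3)))
n,_,st,c=cv2.connectedComponentsWithStats(m)
P=[]
for i in range(1,n):
    if st[i,4]>30: P.append(world("top",c[i],d)); print(c[i].round(1),st[i,4],P[-1].round(1))
s=r.state(); T=R.from_quat(s["ee_rot"]).as_matrix(); print(T.round(3), s["time"])
for p in P:
    q=np.array([p[0],p[1],150.]); print((T.T@(q-s["position"])).round(1))
P=np.array(P);P=P[P[:,1].argsort()]; v=P[-1]-P[0]; print("chest yaw",np.arctan2(-v[0],v[1]),"tool yaw x",np.arctan2(T[1,0],T[0,0]))
```

```text
[231.1 240.5] 111 [497.6 230.1 102.1]
[271. 241.] 106 [495.6 144.  101.7]
[310.7 242. ] 114 [492.7  58.2 103. ]
[350.6 242.9] 112 [490.1 -28.  101.7]
[[ 0.958  0.287 -0.   ]
 [ 0.287 -0.958  0.   ]
 [ 0.    -0.    -1.   ]] 0.35
[ 542.7 -677.7   81.3]
[ 516.1 -595.8   81.3]
[ 488.7 -514.4   81.3]
[ 461.5 -432.7   81.3]
chest yaw -0.029047486806331513 tool yaw x 0.29079496162333396
```

Call:
drive_tool(
  increments=[
    [40,-38,0,0.04],
    [84,-79,0,0.08],
    [128,-120,0,0.12],
    [172,-161,0,0.16],
    [216,-203,0,0.2],
    [260,-244,0,0.24],
    [304,-285,0,0.28],
    [348,-326,20,0.32],
  ],
  hand=-1,
)

```text
time: 1.35
position: [412.9, -162.3, 212.9]
ee_rot: [1.0, -0.015, 0.001, 0.001]
contact_force: [0.7, -0.7, 0.6]
opening: 0.002
grasp_force: 0.0
```

```bash
cat > go.py <<'E'
from h import *
import sys
from scipy.spatial.transform import Rotation as R
s=r.state(); T=R.from_quat(s["ee_rot"]).as_matrix()
print(s["time"],s["position"].round(1),"yaw",np.arctan2(T[1,0],T[0,0]).round(3),s["contact_force"])
for n,p in dict(a=(490.1,-28),b=(492.7,58.2),c=(495.6,144),d=(497.6,230.1)).items(): print(n,(T.T@(np.array([*p,101.])-s["position"])).round(1))
E
python3 go.py
```

```text
1.35 [ 412.9 -162.3  212.9] yaw -0.031 [ 0.65479699 -0.68214128  0.63747846]
a [  72.7 -136.8  111.8]
b [  72.6 -223.1  111.6]
c [  72.9 -308.9  111.4]
d [  72.2 -395.1  111.2]
```

Call:
drive_tool(
  increments=[
    [36,-50,20,0],
    [73,-100,50,0],
    [73,-137,85,0],
    [73,-137,104,0],
    [73,-137,110,0],
    [73,-137,112,0],
    [73,-137,114,0],
    [73,-137,114,0],
  ],
)

```text
time: 2.35
position: [489.1, -29.6, 98.5]
ee_rot: [1.0, -0.015, 0.001, 0.001]
contact_force: [-0.2, -2.2, 1.4]
opening: -0.0
grasp_force: 1.0
```

Call:
drive_tool(
  increments=[
    [0,0,1,0],
    [0,0,2,0],
    [0,0,3,0],
    [0,0,3,0],
  ],
)

```text
time: 2.85
position: [488.6, -28.6, 94.5]
ee_rot: [1.0, -0.015, 0.0, -0.0]
contact_force: [1.4, -1.3, 2.4]
opening: -0.002
grasp_force: 0.9
```

Call:
drive_tool(
  increments=[
    [0,0,1,0],
    [0,0,2,0],
    [0,0,3,0],
    [0,0,4,0],
    [0,0,4,0],
  ],
)

```text
time: 3.48
position: [488.2, -28.6, 90.3]
ee_rot: [1.0, -0.015, -0.0, -0.0]
contact_force: [0.2, -0.4, 1.7]
opening: 0.001
grasp_force: 0.4
```

Run:
```python
from h import *
a,_=r.grab_frame("side"); cv2.imwrite("pics/s1.png",a[:,:,::-1])
```

```text
(no output)
```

View pics/s1.png

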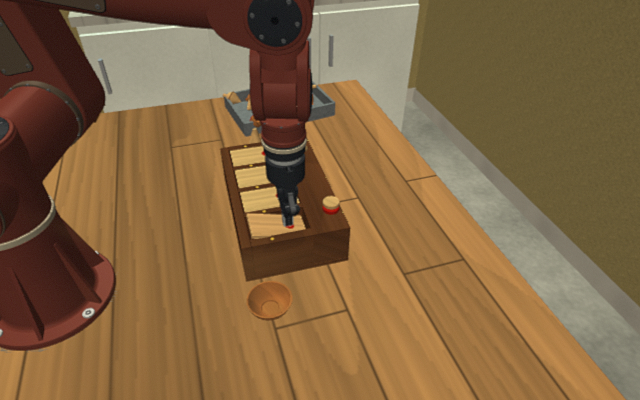

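The side view shows the fingers on flap a's ring at (290,224). A dark gap has opened at the flap's far edge near (300,215), so flap a is the free one. I'll push it open.

Call:
drive_tool(
  increments=[
    [0,0,5,0],
    [0,0,10,0],
    [0,0,15,0],
    [0,0,20,0],
    [0,0,25,0],
    [0,0,29,0],
    [0,0,32,0],
    [0,0,32,0],
  ],
)

```text
time: 4.53
position: [488.2, -28.6, 58.2]
ee_rot: [1.0, -0.015, -0.0, -0.0]
contact_force: [0.1, -0.5, -0.2]
opening: -0.0
grasp_force: 0.0
```

Call:
drive_tool(
  increments=[
    [0,0,3,0],
    [0,0,6,0],
    [0,0,8,0],
    [-2,0,8,0],
    [-4,0,8,0],
    [-4,0,8,0],
  ],
)

```text
time: 5.28
position: [487.6, -29.0, 52.0]
ee_rot: [1.0, -0.015, 0.003, 0.0]
contact_force: [12.8, 0.6, 1.0]
opening: 0.001
grasp_force: 5.4
```

Call:
drive_tool(
  increments=[
    [4,0,0,0],
    [6,0,0,0],
    [6,0,-20,0],
    [6,0,-50,0],
    [6,0,-90,0],
    [6,0,-130,0],
    [-20,50,-160,0],
    [-60,100,-160,0],
  ],
)

```text
time: 6.28
position: [423.4, -125.8, 212.5]
ee_rot: [1.0, -0.013, 0.001, 0.001]
contact_force: [0.1, -1.3, 0.2]
opening: -0.002
grasp_force: 0.0
```

Call:
drive_tool(
  increments=[
    [0,50,0,0],
    [0,100,0,0],
    [0,150,0,0],
    [0,200,0,0],
    [0,200,0,0],
  ],
)

```text
time: 6.9
position: [416.4, -326.9, 209.1]
ee_rot: [1.0, -0.016, -0.001, -0.001]
contact_force: [0.9, 0.4, -0.3]
opening: -0.0
grasp_force: 0.0
```

Run:
```python
from h import *
a,_=r.grab_frame("side"); b,d=r.grab_frame("top"); cv2.imwrite("pics/s2.png",np.vstack([a[100:350,150:400],b[150:310,150:400]])[:,:,::-1])
print(r.state()["position"],r.state()["contact_force"])
# flap a profile along chest x
m=r.camera_model("top")
for row in range(226,292,4):
    print(world("top",(350,row),d,win=1).round(0))
```

```text
[ 416.97999503 -324.29053078  209.77392059] [ 1.17421423 -0.33345192 -0.43392051]
[529. -28.  82.]
[529. -32.  12.]
[520. -32.  11.]
[509. -31.  24.]
[500. -31.  23.]
[489. -30.  39.]
[479. -29.  55.]
[468. -28.  73.]
[459. -27.  85.]
[449. -26. 100.]
[440. -25. 116.]
[431. -24. 129.]
[423. -24. 130.]
[418. -30.  11.]
[408. -30.  11.]
[398. -25. 103.]
[390. -25. 101.]
```

View pics/s2.png

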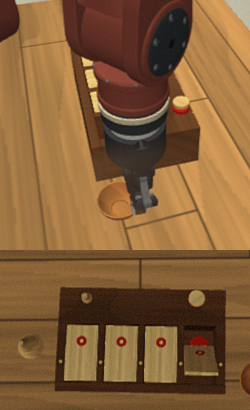

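The pictures show flap a standing open at about 1.0 rad by its depth profile. The pawn, yo-yo, fir and dish are where they were, and the arm is clear.

```bash
python3 -c "
from cell import r
print(r.job_done())"
```

```text
the job is handed in; nothing more can be done
None
```

Flap a (the rightmost) was the free one; I pushed it open to about 1.0 rad and left it there, with the turned pieces unmoved and the arm clear, and handed the job in (no verdict was returned).

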